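# Load a frame into the curing box

### The arm

A 6-joint arm with a two-finger parallel gripper is mounted at the origin on a cart in front of the work surface, level with it; the furniture and walls round the work are solid. World frame = base frame: x ahead of the robot, y to its left, z up, the work surface at z = 0. Lengths are in m, angles in degrees, forces in N, time in s.
With the tool pointing down it reaches from about 0.325 to 0.9 m from the base axis. Payload 6.1 kg.
Tool frame: the origin (TCP) lies between the finger pads; the fingertips stand 19 mm ahead of it and the grasp point (between the pads) is the TCP; z points along the fingers, y is the line along which they close (so a half turn about z gives the same grasp; the last joint's range is limited). The gripper opens to 87 mm and grips with 3 to 60 N. Pads are 19 mm wide; open, the fingers measure 117 mm over their backs; the gripper's body (75 mm by 190 mm) begins 51 mm behind the grasp point.
Start: joints at [-73.344, 12.628, 87.462, -0, 79.91, -7.225], TCP at [0.253, -0.571, 0.242] pointing down, gripper open.
Joint ranges: [-170.65, 170.65], [-52.31, 119.04], [5.05, 147.46], [-71.25, 251.25], [11.57, 151.72], [-153.62, 153.62]. Speed limits (degrees/s): [147.25, 147.25, 172.46, 180, 180, 180].

### API

Orientations are given as [roll, pitch, yaw] about the fixed x, y, z axes, in that order (R = Rz(yaw) Ry(pitch) Rx(roll)).
In Python, from workcell import sense, read_camera, manip gives the robot as it stands.
- The arm moves only by the tool arm_command, never from a script. Its argument "steps" is a list of rows, each a list of 3 entries, a list of its own where there are three numbers: the turn, a rotation vector about the tool's x, y, z in degrees, then the shift along the tool's x, y, z in m, then the closure, from 0 (fully open) to 1 (shut). A call has 1 to 20 rows; each row is the pose to reach, as a shift and turn from the pose commanded when the call began, along the tool's axes at that moment; what a row does not reach only later rows make up. A row lasts 1/12 s, in which the tool goes at most 41.7 mm and 7.16 degrees, less where a joint would pass 70% of its speed; a pose out of reach is approached as far as the arm can. A call with a gripper value outside its range is refused whole. The fingers move at their own pace and stop on an object; "newtons" is the grip in N (left out, the last holds). Time passes only in rows, so rows that repeat a pose let the fingers close. It gives the time, the measured TCP pose, the force, the opening and the grip force at its end, in the units of the state.
- sense(): the state, without advancing time (a new reading comes with each control period).
- read_camera(name): name is "side" or "top" or "wrist"; returns a dict with "pixels" (384x512x3 uint8, red, green, blue), "K" (3x3 intrinsics, pixels), "rvec" (rotation vector, rad) and "tvec" (3), from world to camera coordinates, as OpenCV has them. Camera axes: x right, y down, z forward; pixel columns grow to the right and rows downward; lengths in m; the calibration is good to about 2 mm. A picture is of the moment at which its call begins. There is no depth.
- manip.sign_off(): hands the job in; it is judged then, once.
The state is a dict: "clock": time; "q": joint angles; "joint_vel": joint speeds; "joint_torque": joint torques, N m; "eef_pos": TCP position; "orientation": TCP orientation; "ft_force": force on the tool from outside, world axes, zero at the start; "moment": the same for the moment, N m; "gripper_width": finger opening in m; "gripper_force": force on a finger pad.
Only numpy, scipy, OpenCV 4.12 (cv2) and the standard library are available. Lean on these libraries where they do the work, as an engineer would, in place of code of your own. Each camera call takes 0.05 s, during which the arm holds its last target. There are 200 camera calls.

### The job

Swing the blue dust cover of the curing box up and aside on its pin so that it stays clear of the opening, then slide the carriage with the small walnut frame gently into the box until it is fully home, its grey rear plate flush with the box's front. Push the carriage on its centre line, since it binds when pushed off-centre, and do not force it; the frame stays lying in the tray and the things around stay where they are.

Things in the scene. Friction and masses are not known exactly. Their poses are not given: they have to be found in the camera images.
- curing_box: Fixed grey box, 74 mm high, x 0 to 135 mm, y -100 to +135 mm (front bezel), amber window on its roof, opening 164 mm wide, 65 mm high, loading track before it (170 mm wide) out to x = -250 mm with two rails 18 mm high and a 50 mm groove between. Origin: on the worktop under the middle of the opening, in the front face's plane; x into the box along the centre line, y left, z up.
- cover (a joint): Angle of the blue dust cover, a plate 218 x 48 x 5 mm, 6 mm before the box's front face, turning parallel to it on a pin at its left end. 0: closed, level across the opening, blocking it; grows as its right end swings up and over to the left; 1.57 upright; 1.9 end stop, leaning left. Its stiff pin keeps it wherever it is left; about 1.5 N at the knob turns it.
- cover_pin (a point): Centre of the dust cover's pin, in the front face's plane, at y = +112, z = 50 mm of the box. Its axis runs along the box's x.
- cover_knob (a point): Middle of the yellow round knob, 14 mm thick, 46 mm long, pointing to the box's -x, near the cover's right end. At cover = 0: x = -35, y = -82, z = 40 mm of the box (194 mm right of the pin, 10 mm below it). This point lies 24 mm before the plate, 22 mm behind the knob's front end. Pinched from above across the box's y, it turns freely between the pads while it follows its circle about the pin.
- carriage: Loose carriage on the track: aluminium tray 112 mm long (x), 144 wide (y), rim 12 mm high; at x = -62 mm the rear face of a grey push plate 144 mm wide, 35 high. Origin: centre of the tray's underside, 18 mm above the worktop; x into the box. Starts outside, tray front 75 to 90 mm before the opening. Home, it meets a rubber stop with its origin at about x = +62 mm of the box.
- push_block (a point): Middle of the rear face of the carriage's orange push block, on its centre line, 84 mm behind and 20 mm above the carriage's origin. The block is 20 mm wide, 22 long, 25 to 51 mm above the worktop. Pushed within 15 mm of the centre line the carriage slides easily (1 to 3 N); pushed more than 25 mm off it, it can skew and jam in its groove (2 mm play); back off and push in the middle to free it.
- frame_small: Small deep walnut picture frame, 130 x 99 x 28 mm, lying loose in the carriage's tray with its long side across the track, 3 to 4 mm play all round; its top is 51 mm above the worktop. Origin: centre of its underside.
- tape_roll: Bystander: roll of masking tape, 100 mm across, 25 mm high, lying flat. Origin: centre of its underside.
- tack_hammer: Bystander: small tack hammer with oak handle, 203 x 64 x 20 mm, lying. Origin: middle of its underside.
- glue_bottle: Bystander: white glue bottle with yellow spout, 48 mm in diameter, 134 mm tall, standing. Origin: centre of its underside.
- tack_tin: Bystander: round yellowish tin, 64 mm in diameter, 29 mm high, standing left of the track. Origin: centre of its underside.
- moulding_sample_1: Bystander: dark wooden moulding sample, 22 x 74 x 18 mm, lying right of the track. Origin: centre of its underside.

How it is judged (in metres and radians):
On the way, in this order (a step that is already met when the one before it is completed fails the run):
1. the dust cover is swung aside while the carriage still waits outside (value of joint cover above 1.25 rad and x of carriage in the frame of curing_box below -0.08 m), for 0.2 s.
2. the carriage is fully home in the box (x of carriage in the frame of curing_box between 0.057 and 0.067 m), for 0.2 s.
At the end, for the whole second after the job is handed in: Carriage at rest on its track, fully home (rear plate flush with the box's front within 5 mm, within 6 mm of the centre line, within 0.1 rad of straight); dust cover swung aside (above 1.25 rad); frame at rest, flat in the tray (within 12 mm of its centre, tilt below 0.08 rad) (all of step 2 and z of carriage in the frame of curing_box between 0.014 and 0.022 m and y of carriage in the frame of curing_box between -0.006 and 0.006 m and angle between the x axis of carriage and the x axis of curing_box, either way round below 0.1 rad and value of joint cover above 1.25 rad and horizontal distance between frame_small and carriage below 0.012 m and z of frame_small in the frame of carriage below 0.01 m and angle between frame_small's own z axis and vertical below 0.08 rad and linear speed of each of carriage, frame_small below 0.01 m/s); the robot touches nothing.
It fails at once if the carriage is forced (more than 60 N from the gripper) (contact force between the fingers and carriage above 60 N).
It fails at once if a bystander (tape roll, tack hammer, glue bottle, tin, moulding sample) is displaced by more than 30 mm (distance of any of tape_roll, tack_hammer, glue_bottle, tack_tin, moulding_sample_1 from where it was at the start of the episode above 0.03 m).
It also fails if it takes over 51 s, if anything falls off the work surface, if the arm or the gripper's body presses on something with over 40 N, if the wrist force passes 120 N, or if a joint passes its speed limit or range.

## Working session

There is one attempt and no reset: what is moved stays moved. The work goes in short steps, Python scripts to look and compute and a tool call to move; the robot and the scene stay as the last step left them, time stands still between calls to the robot, and variables do not carry over. Pictures are saved under pics/ and viewed, at most 10 in all, crops included, and the job is handed in when it is done.

Besides the shell and the picture viewer there is one more tool, called after "Call:" by a JSON object that holds its "fn" and its "kwargs". arm_command: Moves the arm, as the interface text tells. Its arguments: {"type":"object","properties":{"steps":{"type":"array"},"newtons":{"type":"number"}},"required":["steps"]}

```bash
mkdir -p pics
python3 - <<'E'
from workcell import sense, read_camera
import cv2
for n in ["top","side"]:
    c=read_camera(n); cv2.imwrite(f"pics/{n}0.png",cv2.resize(c["pixels"][:,:,::-1],(800,600),interpolation=cv2.INTER_CUBIC))
s=sense(); print(s)
E
```

```text
{'clock': 0.1, 'q': array([-7.33471566e+01,  1.26712158e+01,  8.75179773e+01, -4.67959746e-04,
        7.99099830e+01, -7.22719727e+00]), 'joint_vel': array([-0.06361689, -0.06799358, -0.14292306,  0.05372087,  0.02840549,
        0.01635236]), 'joint_torque': array([ 1.21365953e-03, -4.95943916e+01, -3.88520157e+01,  7.01708905e-02,
        5.14484604e-02, -4.67247105e-05]), 'eef_pos': array([ 0.2528379 , -0.57101215,  0.24055267]), 'orientation': array([-1.79901554e+02, -1.20198318e-02,  2.38801127e+01]), 'ft_force': array([0.89167387, 0.25868377, 0.20251519]), 'moment': array([ 3.35872879e-05,  6.92772365e-02, -2.31279644e-02]), 'gripper_force': 0.0, 'gripper_width': 0.08693125135267452}
```

View pics/top0.png

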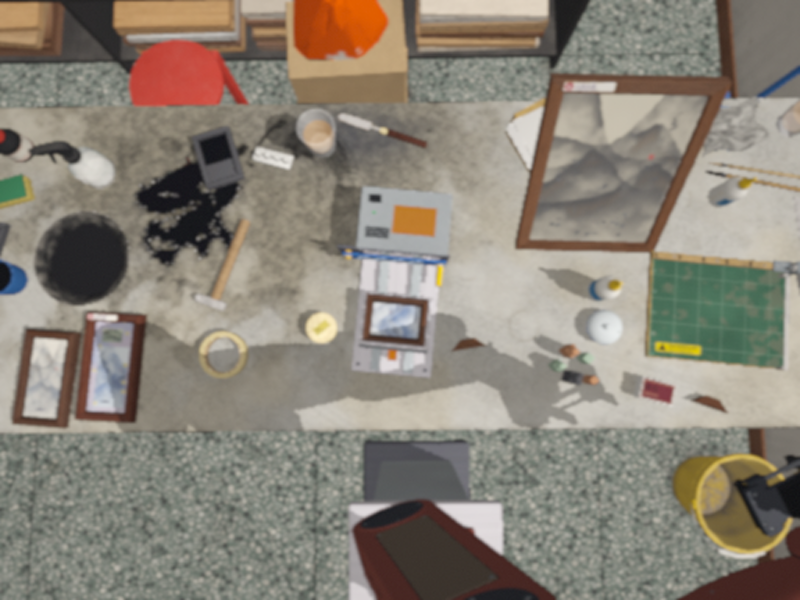

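View pics/side0.png

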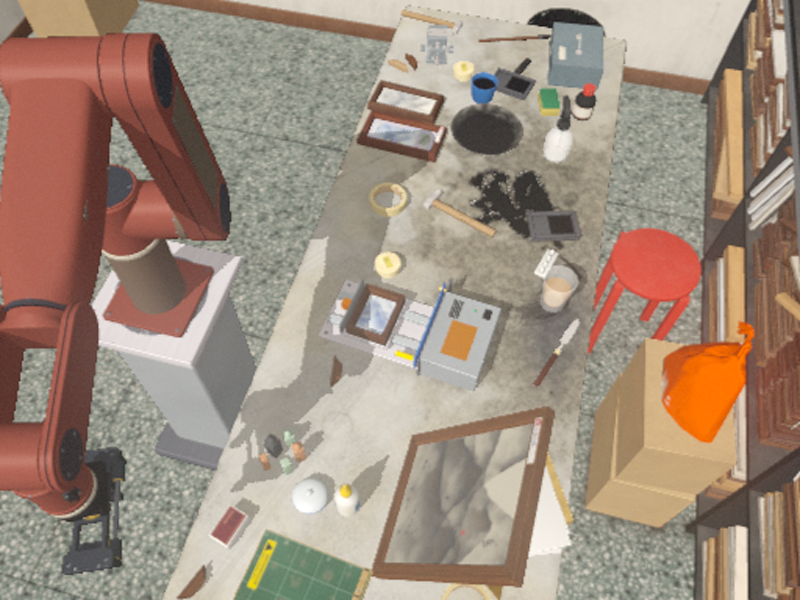

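The top view shows the box at (400,220), opening towards the robot. The cover is a blue line at y≈255, the knob is at (440,275) and the orange block at (391,355). I'll enlarge this area.

Run:
```python
from workcell import read_camera
import cv2,numpy as np
t=read_camera("top")["pixels"][112:248,205:305,::-1]; s=read_camera("side")["pixels"][170:260,195:330,::-1]
a=cv2.resize(t,None,fx=4.4,fy=4.4,interpolation=cv2.INTER_CUBIC)
b=cv2.resize(s,None,fx=5.9,fy=5.9,interpolation=cv2.INTER_CUBIC)
cv2.imwrite("pics/t1.png",a);cv2.imwrite("pics/s1.png",b);print(a.shape,b.shape)
```

```text
(598, 440, 3) (531, 796, 3)
```

View pics/t1.png

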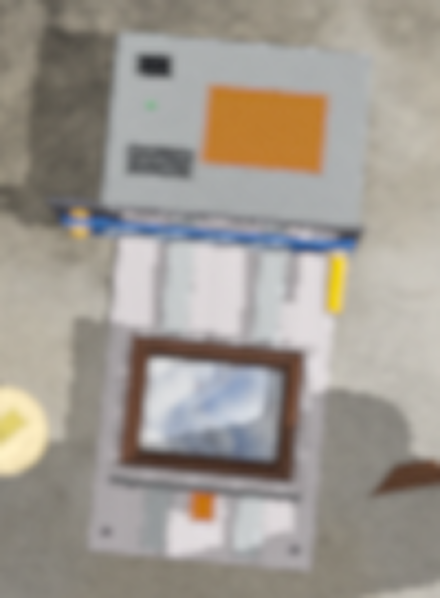

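View pics/s1.png

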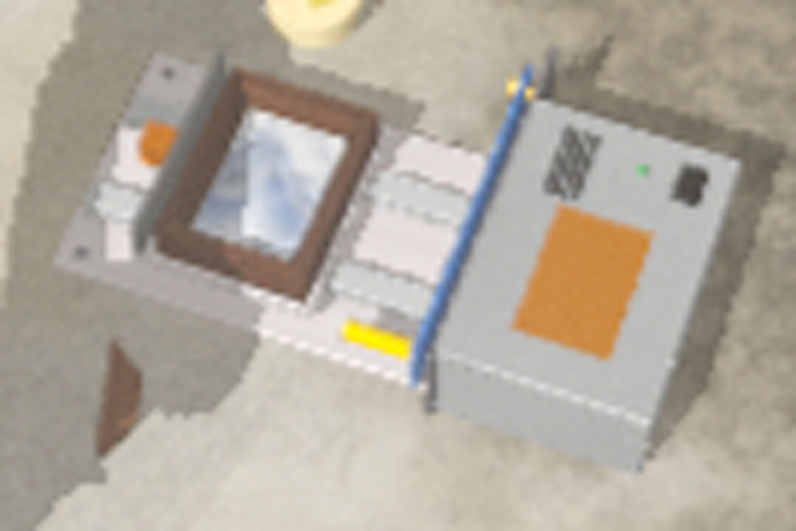

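Both crops give usable points. In the top crop: roof right corners (372,55) and (358,228), track corners (90,549) and (310,570), knob front end (333,312), block rear (202,520). In the side crop: knob tip (345,330), track corners (155,52) and (55,262). Next I'll fit the box pose.

```bash
cat > h.py <<'E'
import numpy as np, cv2
from scipy.optimize import least_squares
from scipy.spatial.transform import Rotation as R
def proj(c,P): return cv2.projectPoints(np.asarray(P,float).reshape(-1,3),np.array(c["rvec"],float),np.array(c["tvec"],float),np.array(c["K"],float),None)[0][:,0]
def b2w(p,P): # p = x,y,yaw(rad)
    return R.from_euler('z',p[2]).apply(np.asarray(P,float).reshape(-1,3))+[p[0],p[1],0]
E
python3 - <<'E'
from workcell import read_camera
from h import *
T,S=read_camera("top"),read_camera("side")
t=[((135,-100,74),(372,55)),((0,-100,74),(358,228)),((-250,85,3),(90,549)),((-250,-85,3),(310,570)),((-57,-82,44),(333,312)),]
s=[((135,-100,74),(645,420)),((0,-100,74),(437,355)),((135,-100,0),(638,470)),((-250,85,3),(155,52)),((-250,-85,3),(55,262)),((-57,-82,42),(345,330))]
tp=np.array([i[0] for i in t])/1e3; tu=np.array([i[1] for i in t])/4.4+[205,112]-.5+.5/4.4
sp=np.array([i[0] for i in s])/1e3; su=np.array([i[1] for i in s])/5.9+[195,170]-.5+.5/5.9
f=lambda p:np.r_[proj(T,b2w(p,tp))-tu,proj(S,b2w(p,sp))-su]
r=least_squares(lambda p:f(p).ravel(),[.7,0,0],loss='soft_l1')
print(r.x,np.degrees(r.x[2]));print(f(r.x).round(1))
p=r.x; np.save("box.npy",p)
# carriage x: block rear top edge in top view, block in side, plate top corners
g=lambda q:np.r_[proj(T,b2w(p,[[q[0]-.084,0,.051],[q[0]-.062,.072,.053],[q[0]-.062,-.072,.053]]))-(np.array([[202,520],[110,482],[300,497]])/4.4+[205,112]-.4),
 proj(S,b2w(p,[[q[0]-.062,.072,.053],[q[0]-.062,-.072,.053]]))-(np.array([[220,55],[140,240]])/5.9+[195,170]-.4)]
q=least_squares(lambda q:g(q).ravel(),[-.14]); print(q.x,g(q.x).round(1))
for n,P in dict(knob=(-.035,-.082,.04),pin=(0,.112,.05),block=(q.x[0]-.084,0,.038)).items(): print(n,b2w(p,P).round(4))
E
```

```text
[ 0.66702645  0.04788026 -0.08637999] -4.949209053314516
[[-0.  -0.7]
 [ 0.4  0.8]
 [-0.7  0.9]
 [-0.1  0.1]
 [-1.4 -0. ]
 [ 1.7  0.8]
 [-1.2 -0.3]
 [ 0.6  1.7]
 [-0.1  0.5]
 [-0.3  0.7]
 [ 0.4 -0.9]]
[-0.13328549] [[-0.4 -0.3]
 [-1.2 -0.2]
 [ 0.2 -0.1]
 [ 0.5 -0.9]
 [-0.5 -1. ]]
knob [[ 0.6251 -0.0308  0.04  ]]
pin [[0.6767 0.1595 0.05  ]]
block [[0.4506 0.0666 0.038 ]]
```

```bash
cat >> h.py <<'E'
def rel(pos,ori,tp,tyaw): # world target (tool down) -> turn deg, shift in tool axes
    A=R.from_euler('xyz',ori,degrees=True); B=R.from_euler('xyz',[180,0,tyaw],degrees=True)
    return (A.inv()*B).as_rotvec(degrees=True).round(2), A.inv().apply(np.array(tp)-pos).round(4)
E
python3 - <<'E'
from h import *; from workcell import sense
p=np.load("box.npy"); s=sense()
w=b2w(p,[-.08,-.082,.22])[0]; print(w,rel(s["eef_pos"],s["orientation"],w,np.degrees(p[2])))
E
```

```text
[ 0.58025037 -0.0269122   0.22      ] (array([-0.04,  0.  , 28.83]), array([ 0.5197, -0.3653,  0.0214]))
```

Call:
{"fn": "arm_command", "kwargs": {"steps": [[[0,0,28.8],[0.52,-0.365,0.021],0],[[0,0,28.8],[0.52,-0.365,0.021],0],[[0,0,28.8],[0.52,-0.365,0.021],0],[[0,0,28.8],[0.52,-0.365,0.021],0],[[0,0,28.8],[0.52,-0.365,0.021],0],[[0,0,28.8],[0.52,-0.365,0.021],0],[[0,0,28.8],[0.52,-0.365,0.021],0],[[0,0,28.8],[0.52,-0.365,0.021],0],[[0,0,28.8],[0.52,-0.365,0.021],0],[[0,0,28.8],[0.52,-0.365,0.021],0],[[0,0,28.8],[0.52,-0.365,0.021],0],[[0,0,28.8],[0.52,-0.365,0.021],0],[[0,0,28.8],[0.52,-0.365,0.021],0],[[0,0,28.8],[0.52,-0.365,0.021],0],[[0,0,28.8],[0.52,-0.365,0.021],0],[[0,0,28.8],[0.52,-0.365,0.021],0],[[0,0,28.8],[0.52,-0.365,0.021],0],[[0,0,28.8],[0.52,-0.365,0.021],0],[[0,0,28.8],[0.52,-0.365,0.021],0],[[0,0,28.8],[0.52,-0.365,0.021],0]], "newtons": 15}}

```text
clock: 1.97
eef_pos: [0.5802, -0.0287, 0.2205]
orientation: [180.0, 0.0, -5.0]
ft_force: [-0.4, 0.3, 0.6]
gripper_width: 0.0872
gripper_force: 0.0
```

Run:
```python
from workcell import read_camera,sense
from h import *
s=sense();print(s["eef_pos"],s["orientation"])
c=read_camera("wrist");im=np.ascontiguousarray(c["pixels"][:,:,::-1]); 
p=np.load("box.npy")
for u in proj(c,b2w(p,[[-.057,-.082,.04],[-.25,.085,.003],[-.25,-.085,.003],[-.217,0,.051],[0,-.1,.074],[0,0.112,.05]])): print(u.round())
cv2.imwrite("pics/w0.png",cv2.resize(im,(800,600),interpolation=cv2.INTER_CUBIC))
```

```text
[ 0.58020235 -0.02870975  0.2205445 ] [ 1.79975525e+02  1.37008414e-02 -5.02248059e+00]
[254. 152.]
[132. 290.]
[257. 290.]
[185. 289.]
[273.  95.]
[59. 96.]
```

View pics/w0.png

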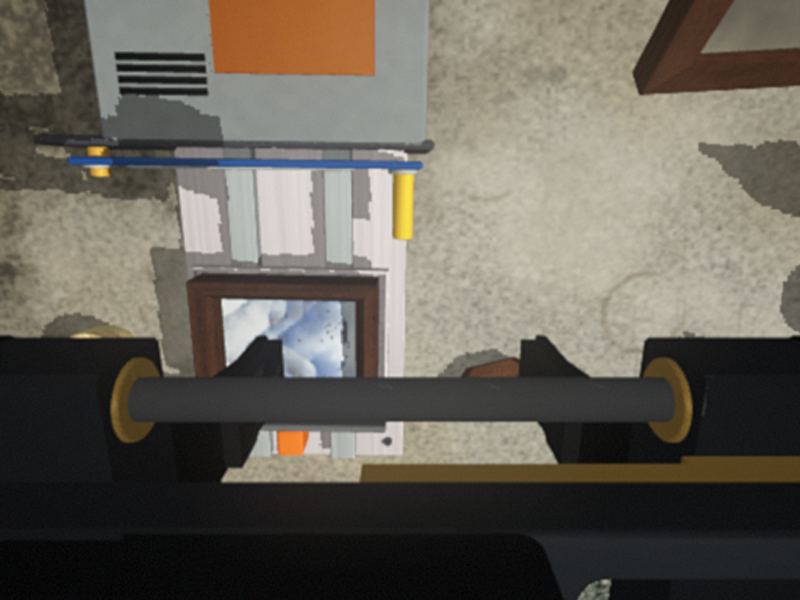

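The wrist view confirms the fit to a few pixels. Knob tip is at (403,238), bezel corner (430,146), track's right corner (403,453), block rear (291,454), cover pin (98,162). I'll refit on these.

Run:
```python
from workcell import read_camera,sense
from h import *
c=read_camera("wrist");s=sense();p0=np.load("box.npy")
P=np.array([(-57,-82,40),(-11,-82,40),(0,-100,74),(-250,-85,3),(-217,0,51),(0,112,50)])/1e3
u=np.array([(403,238),(405,173),(429,146),(403,454),(291.5,454),(98,150)])/1.5625-.2
f=lambda p:proj(c,b2w(p,P))-u
w=np.array([[1,1],[1,0],[1,1],[1,1],[1,0],[1,0]])
r=least_squares(lambda p:(w*f(p)).ravel(),p0);print(r.x,np.degrees(r.x[2]),f(r.x).round(1));p=r.x
np.save("box.npy",p)
t=b2w(p,[-.042,-.082,.045])[0];print(t,rel(s["eef_pos"],s["orientation"],t,np.degrees(p[2])))
```

```text
[ 0.66788608  0.04443807 -0.09297069] -5.3268282873758235 [[-0.8 -0.8]
 [-1.8 -3.6]
 [ 2.6  1.4]
 [ 0.6 -0.9]
 [ 0.  -2.1]
 [-0.8 -1.3]]
[ 0.61845485 -0.03330866  0.045     ] (array([ 0.01, -0.01,  0.29]), array([0.0384, 0.0012, 0.1757]))
```

Call:
{"fn": "arm_command", "kwargs": {"steps": [[[0,0,0.3],[0.038,0.0025,0.04],0],[[0,0,0.3],[0.038,0.0025,0.08],0],[[0,0,0.3],[0.038,0.0025,0.11],0],[[0,0,0.3],[0.038,0.0025,0.13],0],[[0,0,0.3],[0.038,0.0025,0.145],0],[[0,0,0.3],[0.038,0.0025,0.16],0],[[0,0,0.3],[0.038,0.0025,0.17],0],[[0,0,0.3],[0.038,0.0025,0.175],0],[[0,0,0.3],[0.038,0.0025,0.175],0],[[0,0,0.3],[0.038,0.0025,0.175],0]]}}

```text
clock: 2.9
eef_pos: [0.6187, -0.0334, 0.0462]
orientation: [180.0, -0.0, -5.3]
ft_force: [-0.3, -0.6, -0.4]
gripper_width: 0.087
gripper_force: 0.0
```

Run:
```python
from workcell import read_camera,sense
import cv2
print(sense()["ft_force"])
cv2.imwrite("pics/w1.png",cv2.resize(read_camera("wrist")["pixels"][:,:,::-1],(800,600)))
```

```text
[-0.2817987  -0.62706424 -0.36946341]
```

View pics/w1.png

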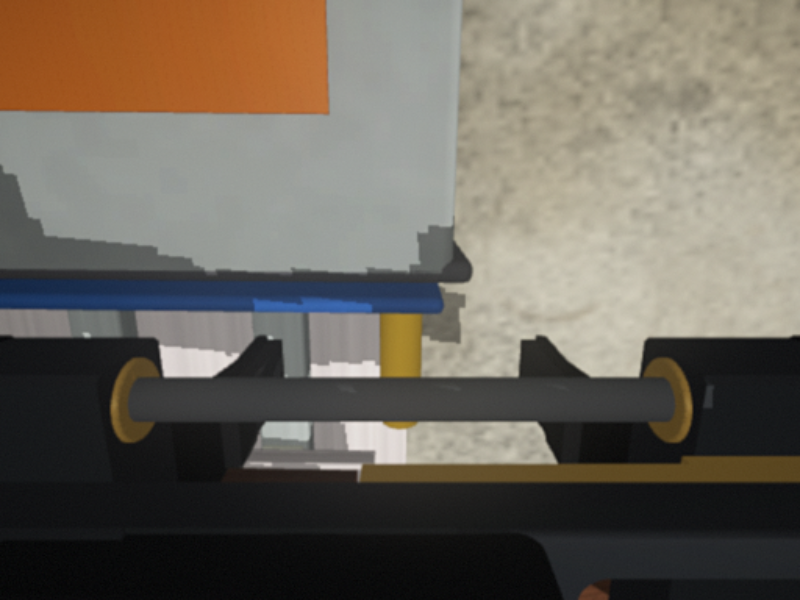

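The knob is centred between the fingers, at column 401 against a centre of 400. I'll close now.

Call:
{"fn": "arm_command", "kwargs": {"steps": [[[0,0,0],[0,0,0],1],[[0,0,0],[0,0,0],1],[[0,0,0],[0,0,0],1],[[0,0,0],[0,0,0],1],[[0,0,0],[0,0,0],1],[[0,0,0],[0,0,0],1],[[0,0,0],[0,0,0],1],[[0,0,0],[0,0,0],1]], "newtons": 15}}

```text
clock: 3.62
eef_pos: [0.6183, -0.0329, 0.0455]
orientation: [-180.0, 0.0, -5.2]
ft_force: [1.0, 0.3, -0.2]
gripper_width: 0.0412
gripper_force: 0.0
```

Run:
```python
import numpy as np
th=np.linspace(0,1.68,29)[1:]; c,s=np.cos(th),np.sin(th)
y=-194*c-10*s+194; z=194*s-10*c+10
print([[round(-a/1e3,3),round(-b/1e3,3)] for a,b in zip(y,z)])
```

```text
[[np.float64(0.0), np.float64(-0.012)], [np.float64(-0.0), np.float64(-0.023)], [np.float64(-0.001), np.float64(-0.035)], [np.float64(-0.003), np.float64(-0.046)], [np.float64(-0.006), np.float64(-0.058)], [np.float64(-0.009), np.float64(-0.069)], [np.float64(-0.013), np.float64(-0.08)], [np.float64(-0.017), np.float64(-0.091)], [np.float64(-0.022), np.float64(-0.101)], [np.float64(-0.028), np.float64(-0.111)], [np.float64(-0.035), np.float64(-0.121)], [np.float64(-0.042), np.float64(-0.13)], [np.float64(-0.049), np.float64(-0.139)], [np.float64(-0.057), np.float64(-0.148)], [np.float64(-0.066), np.float64(-0.156)], [np.float64(-0.075), np.float64(-0.163)], [np.float64(-0.084), np.float64(-0.17)], [np.float64(-0.094), np.float64(-0.176)], [np.float64(-0.104), np.float64(-0.182)], [np.float64(-0.114), np.float64(-0.187)], [np.float64(-0.125), np.float64(-0.192)], [np.float64(-0.136), np.float64(-0.195)], [np.float64(-0.147), np.float64(-0.199)], [np.float64(-0.159), np.float64(-0.201)], [np.float64(-0.17), np.float64(-0.203)], [np.float64(-0.182), np.float64(-0.204)], [np.float64(-0.194), np.float64(-0.204)], [np.float64(-0.205), np.float64(-0.204)]]
```

Call:
{"fn": "arm_command", "kwargs": {"steps": [[[0,0,0],[0,0,0],1],[[0,0,0],[0,0,0],1],[[0,0,0],[0,0,0],1],[[0,0,0],[0,0,0],1],[[0,0,0],[0,0,0],1],[[0,0,0],[0,0,0],1],[[0,0,0],[0,0,0],1],[[0,0,0],[0,0,0],1]]}}

```text
clock: 4.28
eef_pos: [0.6184, -0.033, 0.0455]
orientation: [180.0, 0.0, -5.2]
ft_force: [-0.5, 0.1, 0.1]
gripper_width: 0.0132
gripper_force: 15.0
```

Call:
{"fn": "arm_command", "kwargs": {"steps": [[[0,0,0],[0,0,-0.006],1],[[0,0,0],[0,0,-0.012],1],[[0,0,0],[0,0,-0.023],1],[[0,0,0],[0,-0.001,-0.035],1],[[0,0,0],[0,-0.003,-0.046],1],[[0,0,0],[0,-0.006,-0.058],1],[[0,0,0],[0,-0.009,-0.069],1],[[0,0,0],[0,-0.013,-0.08],1],[[0,0,0],[0,-0.017,-0.091],1],[[0,0,0],[0,-0.022,-0.101],1],[[0,0,0],[0,-0.028,-0.111],1],[[0,0,0],[0,-0.035,-0.121],1],[[0,0,0],[0,-0.042,-0.13],1],[[0,0,0],[0,-0.049,-0.139],1],[[0,0,0],[0,-0.057,-0.148],1],[[0,0,0],[0,-0.066,-0.156],1],[[0,0,0],[0,-0.066,-0.156],1]]}}

```text
clock: 5.7
eef_pos: [0.6251, 0.0325, 0.2059]
orientation: [179.8, -0.2, -5.2]
ft_force: [-3.9, -7.7, 9.1]
gripper_width: 0.0135
gripper_force: 15.0
```

Call:
{"fn": "arm_command", "kwargs": {"steps": [[[0,0,0],[0,-0.009,-0.009],1],[[0,0,0],[0,-0.018,-0.016],1],[[0,0,0],[0,-0.028,-0.022],1],[[0,0,0],[0,-0.038,-0.028],1],[[0,0,0],[0,-0.048,-0.033],1],[[0,0,0],[0,-0.059,-0.038],1],[[0,0,0],[0,-0.07,-0.041],1],[[0,0,0],[0,-0.081,-0.045],1],[[0,0,0],[0,-0.093,-0.047],1],[[0,0,0],[0,-0.104,-0.049],1],[[0,0,0],[0,-0.116,-0.05],1],[[0,0,0],[0,-0.128,-0.05],1],[[0,0,0],[0,-0.139,-0.05],1],[[0,0,0],[0,-0.139,-0.05],1]]}}

```text
clock: 6.87
eef_pos: [0.6383, 0.174, 0.2527]
orientation: [-179.9, -0.2, -5.1]
ft_force: [6.2, -0.9, 2.5]
gripper_width: 0.0133
gripper_force: 15.0
```

Call:
{"fn": "arm_command", "kwargs": {"steps": [[[0,0,0],[0,0,0],0.6],[[0,0,0],[0,0,0],0.6],[[0,0,0],[0,0,0],0.6],[[0,0,0],[0,0,0],0.6],[[0,0,0],[0,0,0],0.6],[[0,0,0],[0,0,0],0.6],[[0,0,0],[0,0,0],0.6],[[0,0,0],[0,0,0],0.6],[[0,0,0],[-0.02,0,0],0.6],[[0,0,0],[-0.04,0,0],0.6],[[0,0,0],[-0.07,0,0],0.6],[[0,0,0],[-0.1,0,0],0.6],[[0,0,0],[-0.1,0,0],0.6]]}}

```text
clock: 7.95
eef_pos: [0.5326, 0.1809, 0.2504]
orientation: [180.0, 0.3, -5.1]
ft_force: [0.8, 0.6, -0.6]
gripper_width: 0.0347
gripper_force: 0.0
```

Run:
```python
from h import *; from workcell import sense,read_camera
p=np.load("box.npy"); s=sense(); print(s["eef_pos"],s["gripper_width"],s["q"])
w=b2w(p,[-.133-.084-.035,0,.2])[0]; print(w,rel(s["eef_pos"],s["orientation"],w,np.degrees(p[2])+90))
a=read_camera("side")["pixels"][100:280,150:390,::-1]
cv2.imwrite("pics/s2.png",cv2.resize(a,None,fx=3,fy=3,interpolation=cv2.INTER_CUBIC))
```

```text
[0.5325917  0.18086904 0.25043851] 0.03469962684625013 [1.06967927e+01 3.95573334e+00 9.61427794e+01 4.86712324e-02
 8.01693618e+01 1.05828489e+02]
[0.41697439 0.06783294 0.2       ] (array([ -0.19,   0.23, -89.81]), array([-0.1048,  0.1229,  0.051 ]))
```

View pics/s2.png

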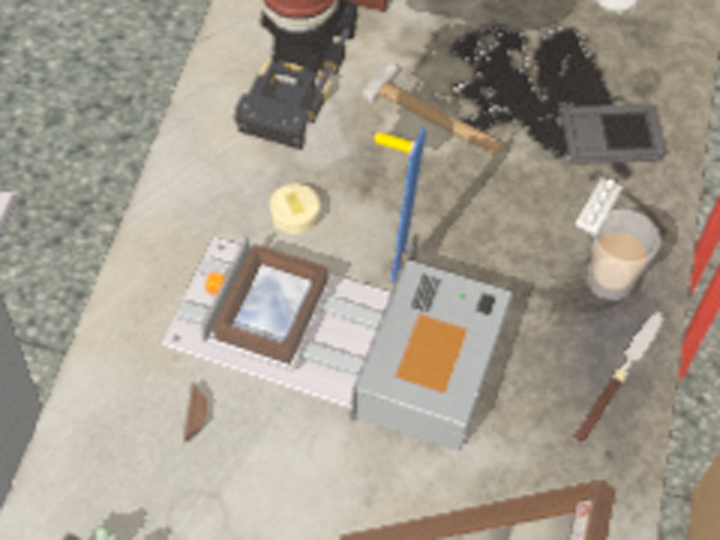

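The side view shows the cover standing upright and clear, with its knob at (393,142), and the carriage untouched. Next I go behind the push block, turned 90°, with the fingers shut.

Call:
{"fn": "arm_command", "kwargs": {"steps": [[[0,0,-89.8],[-0.105,0.123,0.05],1],[[0,0,-89.8],[-0.105,0.123,0.05],1],[[0,0,-89.8],[-0.105,0.123,0.05],1],[[0,0,-89.8],[-0.105,0.123,0.05],1],[[0,0,-89.8],[-0.105,0.123,0.05],1],[[0,0,-89.8],[-0.105,0.123,0.05],1],[[0,0,-89.8],[-0.105,0.123,0.05],1],[[0,0,-89.8],[-0.105,0.123,0.05],1],[[0,0,-89.8],[-0.105,0.123,0.05],1],[[0,0,-89.8],[-0.105,0.123,0.05],1],[[0,0,-89.8],[-0.105,0.123,0.05],1],[[0,0,-89.8],[-0.105,0.123,0.05],1],[[0,0,-89.8],[-0.105,0.123,0.05],1],[[0,0,-89.8],[-0.105,0.123,0.05],1],[[0,0,-89.8],[-0.105,0.123,0.05],1],[[0,0,-89.8],[-0.105,0.123,0.05],1]]}}

```text
clock: 9.33
eef_pos: [0.4223, 0.0671, 0.2019]
orientation: [180.0, 0.0, 84.4]
ft_force: [0.9, 0.4, -0.4]
gripper_width: 0.0005
gripper_force: 0.0
```

Run:
```python
from h import *; from workcell import sense
p=np.load("box.npy"); s=sense(); print(s["eef_pos"],s["gripper_width"],s["q"])
w=b2w(p,[-.133-.084-.035,0,.047])[0]; print(w,rel(s["eef_pos"],s["orientation"],w,np.degrees(p[2])+90))
```

```text
[0.42228279 0.06714517 0.20187095] 0.0004936573953993165 [-1.55565053e+00 -1.37674467e+01  1.17988229e+02 -2.83009823e-03
  7.57414003e+01  4.01548746e+00]
[0.41697439 0.06783294 0.047     ] (array([ 0.04,  0.  , -0.24]), array([ 0.0002, -0.0055,  0.1549]))
```

Call:
{"fn": "arm_command", "kwargs": {"steps": [[[0,0,-0.2],[0,-0.005,0.03],1],[[0,0,-0.2],[0,-0.005,0.065],1],[[0,0,-0.2],[0,-0.005,0.095],1],[[0,0,-0.2],[0,-0.005,0.12],1],[[0,0,-0.2],[0,-0.005,0.135],1],[[0,0,-0.2],[0,-0.005,0.147],1],[[0,0,-0.2],[0,-0.005,0.155],1],[[0,0,-0.2],[0,-0.005,0.155],1]]}}

```text
clock: 10.0
eef_pos: [0.4156, 0.0678, 0.045]
orientation: [-179.8, 0.0, 84.7]
ft_force: [0.3, 0.9, 0.0]
gripper_width: 0.0006
gripper_force: 0.0
```

Run:
```python
from workcell import read_camera,sense
import cv2
s=sense();print(s["ft_force"],s["eef_pos"])
a=read_camera("side")["pixels"][140:260,170:330,::-1]
cv2.imwrite("pics/s3.png",cv2.resize(a,None,fx=5,fy=5,interpolation=cv2.INTER_CUBIC))
```

```text
[0.28550952 0.88764445 0.03377436] [0.41556457 0.06777412 0.04502724]
```

View pics/s3.png

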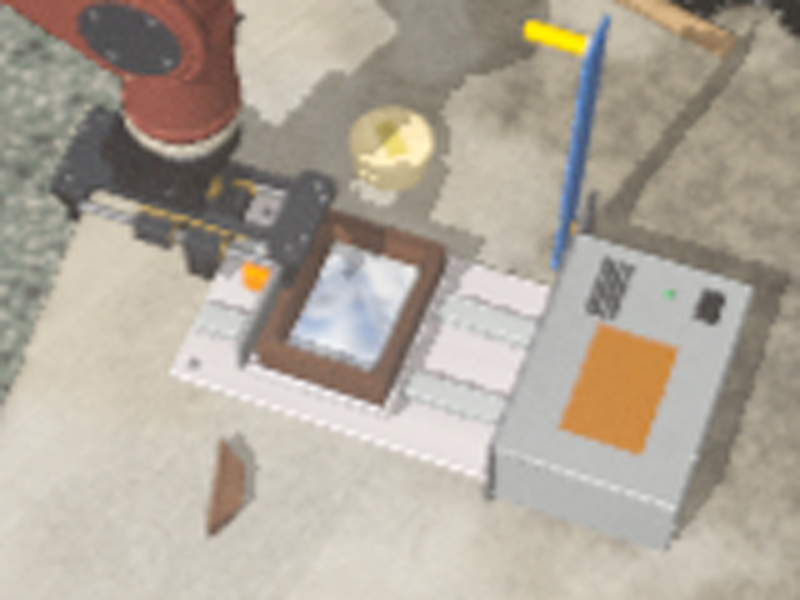

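The fingers stand right behind the orange block at (255,275) and are lined up with it. I'll push slowly along tool y.

Call:
{"fn": "arm_command", "kwargs": {"steps": [[[0,0,0],[0,0.005,0],1],[[0,0,0],[0,0.01,0],1],[[0,0,0],[0,0.014,0],1],[[0,0,0],[0,0.018,0],1],[[0,0,0],[0,0.022,0],1],[[0,0,0],[0,0.026,0],1],[[0,0,0],[0,0.03,0],1],[[0,0,0],[0,0.035,0],1],[[0,0,0],[0,0.04,0],1],[[0,0,0],[0,0.045,0],1],[[0,0,0],[0,0.05,0],1],[[0,0,0],[0,0.055,0],1],[[0,0,0],[0,0.06,0],1],[[0,0,0],[0,0.065,0],1],[[0,0,0],[0,0.07,0],1],[[0,0,0],[0,0.075,0],1],[[0,0,0],[0,0.08,0],1],[[0,0,0],[0,0.085,0],1],[[0,0,0],[0,0.09,0],1],[[0,0,0],[0,0.095,0],1]]}}

```text
clock: 11.72
eef_pos: [0.5118, 0.0591, 0.0465]
orientation: [-180.0, 0.0, 84.8]
ft_force: [-3.1, 0.2, 3.3]
gripper_width: 0.0008
gripper_force: 1.8
```

Run:
```python
from h import *; from workcell import read_camera,sense
s=sense();p=np.load("box.npy")
print(s["ft_force"],R.from_euler('z',-p[2]).apply(s["eef_pos"]-[p[0],p[1],0]),s["orientation"])
a=read_camera("side")["pixels"][140:260,170:330,::-1]
cv2.imwrite("pics/s4.png",cv2.resize(a,None,fx=5,fy=5,interpolation=cv2.INTER_CUBIC))
```

```text
[-3.13357609  0.22440056  3.29884894] [-1.56770850e-01  1.24734373e-04  4.65317633e-02] [-1.79998324e+02  2.84760396e-04  8.47810063e+01]
```

View pics/s4.png

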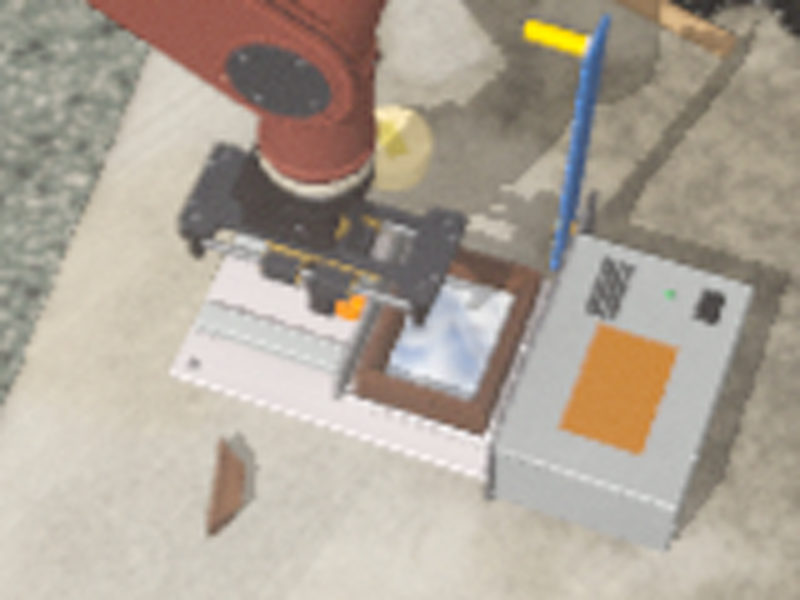

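The carriage is sliding straight and its front is at the opening, at about 3 N. I'll carry on.

Call:
{"fn": "arm_command", "kwargs": {"steps": [[[0,0,0],[0,0.005,0],1],[[0,0,0],[0,0.01,0],1],[[0,0,0],[0,0.015,0],1],[[0,0,0],[0,0.02,0],1],[[0,0,0],[0,0.025,0],1],[[0,0,0],[0,0.03,0],1],[[0,0,0],[0,0.035,0],1],[[0,0,0],[0,0.04,0],1],[[0,0,0],[0,0.045,0],1],[[0,0,0],[0,0.05,0],1],[[0,0,0],[0,0.055,0],1],[[0,0,0],[0,0.06,0],1],[[0,0,0],[0,0.065,0],1],[[0,0,0],[0,0.07,0],1],[[0,0,0],[0,0.075,0],1],[[0,0,0],[0,0.08,0],1],[[0,0,0],[0,0.085,0],1],[[0,0,0],[0,0.09,0],1],[[0,0,0],[0,0.095,0],1],[[0,0,0],[0,0.1,0],1]]}}

```text
clock: 13.43
eef_pos: [0.6114, 0.05, 0.0465]
orientation: [-180.0, 0.0, 84.8]
ft_force: [-1.5, 0.7, -0.7]
gripper_width: 0.0003
gripper_force: 0.8
```

Call:
{"fn": "arm_command", "kwargs": {"steps": [[[0,0,0],[0,0.002,0],1],[[0,0,0],[0,0.004,0],1],[[0,0,0],[0,0.006,0],1],[[0,0,0],[0,0.008,0],1],[[0,0,0],[0,0.01,0],1],[[0,0,0],[0,0.012,0],1],[[0,0,0],[0,0.014,0],1],[[0,0,0],[0,0.014,0],1]]}}

```text
clock: 14.1
eef_pos: [0.6254, 0.0487, 0.0467]
orientation: [180.0, -0.0, 84.8]
ft_force: [-0.3, 0.1, -0.7]
gripper_width: 0.0009
gripper_force: 0.3
```

Still no stop felt, so I continue in 1.5 mm rows.

Call:
{"fn": "arm_command", "kwargs": {"steps": [[[0,0,0],[0,0.0015,0],1],[[0,0,0],[0,0.003,0],1],[[0,0,0],[0,0.0045,0],1],[[0,0,0],[0,0.006,0],1]]}}

```text
clock: 14.43
eef_pos: [0.6309, 0.0482, 0.0466]
orientation: [-180.0, 0.0, 84.8]
ft_force: [-3.0, 0.1, 1.1]
gripper_width: 0.0006
gripper_force: 1.3
```

Call:
{"fn": "arm_command", "kwargs": {"steps": [[[0,0,0],[0,0.001,0],1],[[0,0,0],[0,0.002,0],1],[[0,0,0],[0,0.003,0],1],[[0,0,0],[0,0.003,0],1]]}}

```text
clock: 14.77
eef_pos: [0.6341, 0.0479, 0.0466]
orientation: [180.0, -0.0, 84.8]
ft_force: [-1.9, 0.0, 0.8]
gripper_width: 0.0005
gripper_force: 0.8
```

Call:
{"fn": "arm_command", "kwargs": {"steps": [[[0,0,0],[0,0.001,0],1],[[0,0,0],[0,0.002,0],1],[[0,0,0],[0,0.003,0],1],[[0,0,0],[0,0.003,0],1]]}}

```text
clock: 15.1
eef_pos: [0.6367, 0.0477, 0.0465]
orientation: [-180.0, 0.0, 84.8]
ft_force: [-3.2, -0.1, 3.2]
gripper_width: 0.0001
gripper_force: 1.8
```

Call:
{"fn": "arm_command", "kwargs": {"steps": [[[0,0,0],[0,0.001,0],1],[[0,0,0],[0,0.002,0],1],[[0,0,0],[0,0.002,0],1]]}}

```text
clock: 15.35
eef_pos: [0.637, 0.0476, 0.0465]
orientation: [-179.7, 0.0, 84.8]
ft_force: [-10.0, -0.5, 8.1]
gripper_width: 0.0002
gripper_force: 5.9
```

The force rose to 10 N while the TCP stayed put, so this is the rubber stop. I'll back off and lift.

Call:
{"fn": "arm_command", "kwargs": {"steps": [[[0,0,0],[0,-0.003,0],1],[[0,0,0],[0,-0.01,0],1],[[0,0,0],[0,-0.03,0],1],[[0,0,0],[0,-0.06,0],1],[[0,0,0],[0,-0.09,0],1],[[0,0,0],[0,-0.12,-0.02],1],[[0,0,0],[0,-0.15,-0.05],1],[[0,0,0],[0,-0.17,-0.08],1],[[0,0,0],[0,-0.19,-0.12],1],[[0,0,0],[0,-0.19,-0.16],1],[[0,0,0],[0,-0.19,-0.16],1],[[0,0,0],[0,-0.19,-0.16],1]]}}

```text
clock: 16.35
eef_pos: [0.4518, 0.0649, 0.2103]
orientation: [179.5, -0.0, 84.8]
ft_force: [-1.1, 0.8, -0.8]
gripper_width: 0.001
gripper_force: 0.0
```

Run:
```python
from h import *; from workcell import read_camera,sense
s=sense();print(s["ft_force"],s["eef_pos"])
a=read_camera("side")["pixels"][140:260,170:330,::-1]; b=read_camera("top")["pixels"][112:232,205:305,::-1]
f=lambda i,k:cv2.resize(i,None,fx=k,fy=k,interpolation=cv2.INTER_CUBIC)
cv2.imwrite("pics/s5.png",f(np.hstack([a,b]),3))
```

```text
[-1.14547458  0.79127224 -0.80580475] [0.45184149 0.06487382 0.21031537]
```

View pics/s5.png

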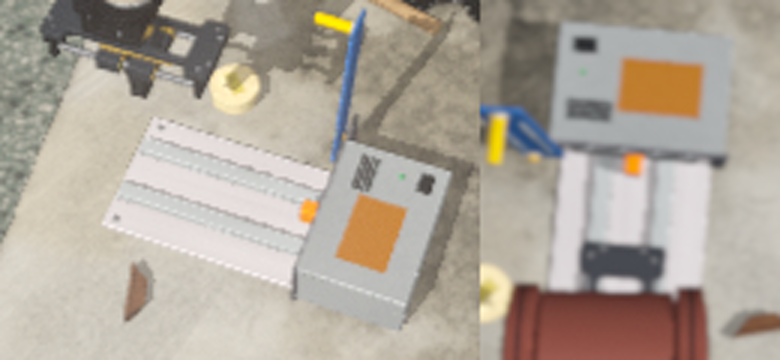

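The last picture shows only the orange block sticking out of the opening, at (308,211) in the side view and (633,163) in the top view. The rear plate is flush, the cover is aside, and the tin and moulding sample are where they were. Nothing touches the robot, so I'm handing in.

```bash
python3 -c "
from workcell import manip; print(manip.sign_off())"
```

```text
the job is handed in; nothing more can be done
None
```

I swung the cover aside, pushed the carriage home against its rubber stop with about 10 N at most, moved the arm clear and handed the job in at about 16.5 s; sign-off gave no verdict.

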